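Close up the craft box

ROBOT

A 7-joint arm with a two-finger parallel gripper is mounted at the origin on the work surface. World frame = base frame: x ahead of the robot, y to its left, z up, the work surface at z = 0. Lengths are in m, angles in rad, forces in N, time in s.
With the tool pointing down it reaches from about 0.425 to 0.925 m from the base axis. Payload 6.8 kg.
Tool frame: the origin (TCP) lies on the front face of the gripper's body, between the roots of the fingers; the fingertips stand 73 mm ahead of it and the grasp point (between the pads) lies 54 mm ahead of it; z points along the fingers, y is the direction in which the jaws open and shut (so a half turn about z gives the same grasp; the last joint's range is limited). The gripper opens to 85 mm and grips with 20 to 120 N. Pads are 22 mm wide; open, the fingers measure 114 mm over their backs; the gripper's body (76 mm by 85 mm) begins 54 mm behind the grasp point. The pads swing forward as they close: fully open they stand 13 mm farther back than shut.
Start: joints at [1.11, 0.477, 0.022, 1.555, -0.011, 1.109, -0.083], TCP at [0.233, -0.633, 0.304] pointing down, gripper open.
Joint ranges: [-2.96, 2.96], [-0.34, 2.1], [-1.41, 1.46], [0.24, 2.44], [-1.37, 4.51], [0.17, 1.92], [-2.96, 2.96]. Speed limits (rad/s): [2.39, 2.39, 3.14, 3.14, 3.14, 3.14, 3.14].

INTERFACE

Orientations are given as a rotation vector (axis times angle).
In Python, from bench import * gives the robot as it stands.
- The arm moves only by the tool jog_arm, never from a script. Its argument "plan" is a list of rows, each a list of 2 entries, a list of its own where there are three numbers: the shift along the world's x, y, z in cm, then the turn about the world's z in rad. In form: [[[tx, ty, tz], twist], ...]. A call has 1 to 12 rows; each row shifts and turns the commanded pose from where the row before left it; what a row does not reach is not made up. A row lasts 1/10 s, in which the tool goes at most 50 mm and 8.59 degrees, less where a joint would pass 70% of its speed; a pose out of reach is approached as far as the arm can. A call is refused whole if a number of a shift passes 5 or a number of a turn 0.15, either way. A call with a gripper value outside its range is refused whole. "hand" is the finger opening in cm, from 0 to 8.54, set as the call begins (left out, the last holds). The fingers move at their own pace and stop on an object; "grip_force" is the grip in N (left out, the last holds). Time passes only in rows, so rows that do not move let the fingers close. It gives the time, the measured TCP pose, the force and the opening at its end, in the units of the state.
- get_obs(): the state, without advancing time (a new reading comes with each control period).
- grab_frame(name): name is "scene" or "top"; returns the picture (480x640x3 uint8, red, green, blue); there is no depth.
- get_calibration(name): a dict with "intrinsics" (3x3 intrinsics, pixels), "k1" (the pictures are not rectified: a ray, as slopes to the right and down, at radius r is drawn at 1 + k1 r^2 times it, then the intrinsics apply), "xyz" and "orientation" of the camera in the world. Camera axes: x right, y down, z forward; pixel columns grow to the right and rows downward; lengths in m; the calibration is good to about 2 mm. A picture is of the moment at which its call begins. get_calibration takes no time and is no camera call.
- hand_in(): hands the job in, once; it reports no verdict.
The state is a dict: "clock": time; "joints": joint angles; "qvel": joint speeds; "tau": joint torques, N m; "tcp_pos": TCP position; "orientation": TCP orientation; "contact_force": force on the tool from outside, world axes, zero at the start; "moment": the same for the moment, N m; "grip_width": finger opening in m.
Only numpy, scipy, OpenCV 4.12 (cv2) and the standard library are available. Lean on these libraries where they do the work, as an engineer would, in place of code of your own. Each camera call takes 0.05 s, during which the arm holds its last target. There are 200 camera calls.

TASK

Close up the wooden craft box by pushing with the fingertips: first push both of its drawers fully home, and only then swing its raised lid over and down until it is fully shut (the lid's front lip drops in front of the drawers). Do not lift the box or shove it along the table, and leave the glue bottle, the tape roll, the paint jar and the tin where they stand.

Things in the scene. Friction and masses are not known exactly. Their poses are not given: they have to be found in the camera images.
- craft_box: Loose wooden chest, about 3 kg in all, 160 deep (its x), 240 wide (its y), 82 mm high to the rim, 90 with the lid shut. Origin: centre of the underside. Its -x side is the front, where two drawers come out side by side; +x points to the back, where the lid is hinged; z up. Slides on the table if pushed with over 15 to 20 N. Stands turned 70 to 110 degrees: drawers come out to the robot's right.
- drawer_left (a joint): How far the drawer on the box's +y side stands out, in m: 0 = home (front flush with the box), grows as it comes out towards the box's -x. Hard stop at 0. It slides with about 1.5 N of friction and stays where it is left.
- drawer_right (a joint): The same for the drawer on the box's -y side.
- drawer_left_front (a point): Centre of the outer face of the left drawer's flat front (108 wide, 55 high, from 8.5 to 63.5 mm above the table; the point is 36 mm above the table). Moves with the drawer. Axes as the box's: the face looks to -x; +x is the direction to push. No handle, only a dark finger mark.
- drawer_right_front (a point): The same point on the right drawer's front.
- lid (a joint): Lid angle in rad: 0 = shut and level (hard stop), 1.57 = standing upright, at most 1.75. Stiff hinge of about 0.5 N m (about 3.5 N at 140 mm from the hinge): the lid stays at any angle it is left at.
- lid_hinge (a point): Middle of the lid's hinge line, which runs along the box's y at the back rim, at (+80, 0, +82) mm in the box's frame. Turns with the lid: its x axis points away from the free edge, its z axis out of the lid's outer face (up when shut).
- lid_edge (a point): Middle of the lid's free (front) edge on its outer face. The lid is a board 172 mm from hinge to edge, 244 wide, 8 thick (outer face 8 mm along the lid's z from the hinge line), with a lip 24 mm deep along the free edge on the inner side. Axes as lid_hinge. Open, its outer face looks away from the drawers, to the box's +x.
- glue_bottle: Bystander: white bottle with a cap, 54 mm across, 135 mm high; origin at the centre of its underside. Leave it standing.
- tape_roll: Bystander: roll of brown tape lying flat, 86 mm across, 48 mm high; origin at the centre of its underside. Leave it.
- paint_jar: Bystander: small white jar, 48 mm across, 50 mm high; origin at the centre of its underside. Leave it.
- tin: Bystander: plain metal tin, 90 mm across, 95 mm high; origin at the centre of its underside. Leave it standing.

How it is judged:
By the outcome, as a careful person would: the job done as asked, in the order asked, and still so for the second after the job is handed in, with the robot touching nothing.
It also fails if it takes over 59 s, if anything falls off the work surface, if the arm or the gripper's body presses on something with over 40 N, if the wrist force passes 120 N, or if a joint passes its speed limit or range.

## Working session

There is one attempt and no reset: what is moved stays moved. The work goes in short steps, Python scripts to look and compute and a tool call to move; the robot and the scene stay as the last step left them, time stands still between calls to the robot, and variables do not carry over. Pictures are saved under pics/ and viewed, about 8 in all and at most 12, crops included, and the job is handed in when it is done.

Besides the shell and the picture viewer there is one more tool, called as a command line: name --argument value ..., lists and objects as JSON in quotes. jog_arm: Moves the arm, as the interface text tells. Its arguments: {"type":"object","properties":{"plan":{"type":"array","items":{"type":"array"}},"hand":{"type":"number"},"grip_force":{"type":"number"}},"required":["plan"]}

```bash
mkdir -p pics
python3 - <<'E'
from bench import *
import cv2,numpy as np
for n in("scene","top"):
    f=grab_frame(n); cv2.imwrite(f"pics/{n}0.png",f[:,:,::-1]); c=get_calibration(n); print(n,c)
print(get_obs())
E
```

```text
scene {'intrinsics': array([[438.79137723,   0.        , 322.66602105],
       [  0.        , 438.79137723, 240.80703776],
       [  0.        ,   0.        ,   1.        ]]), 'k1': 0.014711348740821018, 'xyz': array([ 1.13759018, -0.31090288,  0.51747674]), 'orientation': array([-1.89965066, -1.10411273,  0.57840152])}
top {'intrinsics': array([[462.57469235,   0.        , 322.04088443],
       [  0.        , 462.57469235, 237.24830451],
       [  0.        ,   0.        ,   1.        ]]), 'k1': 0.009941547379690564, 'xyz': array([0.52954563, 0.03750019, 0.98871804]), 'orientation': array([-2.16935005,  2.22612966, -0.09191947])}
{'clock': 0.1, 'joints': array([ 1.10988998,  0.47773059,  0.02234543,  1.55631602, -0.0115144 ,
        1.1092794 , -0.08314333]), 'qvel': array([-0.00037341, -0.00229396, -0.00035277, -0.00205383, -0.0008939 ,
       -0.00048168, -0.00023152]), 'tau': array([ 4.30910455e-03, -5.97762680e+01,  1.61397535e+00, -2.81954241e+01,
        1.29656945e-02,  5.00483395e-03,  2.78356094e-05]), 'tcp_pos': array([ 0.2330997, -0.6330547,  0.3030295]), 'orientation': array([-3.09131338e+00, -5.50994471e-01,  6.03486137e-04]), 'contact_force': array([ 0.32971971, -0.19860902, -0.52591777]), 'moment': array([0.01716721, 0.0221953 , 0.11035758]), 'grip_width': 0.0855386104124859}
```

View pics/scene0.png

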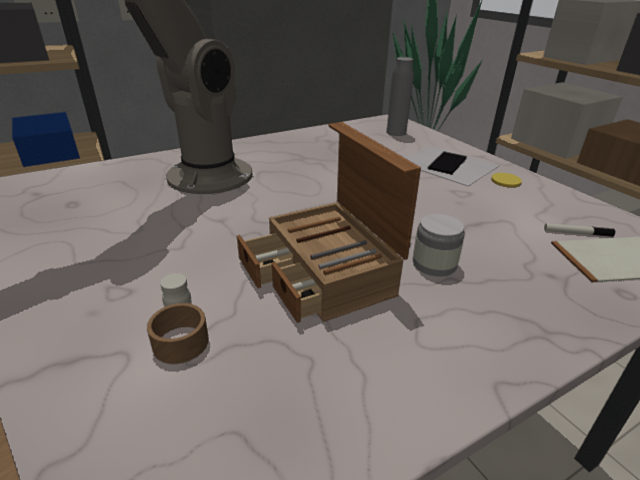

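View pics/top0.png

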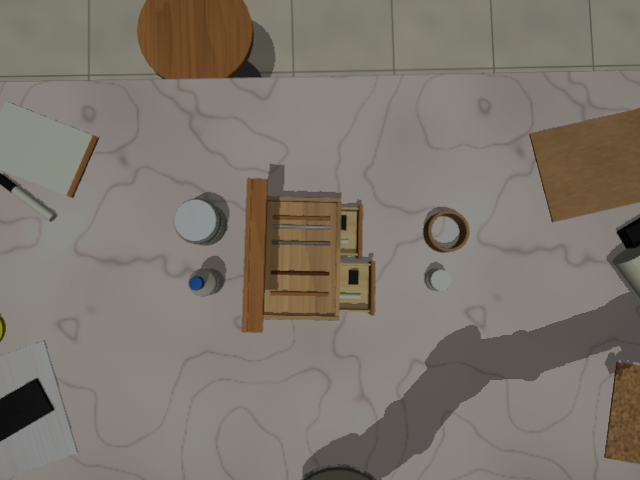

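The top view shows the raised lid at columns 245–268. The left drawer's front is at about column 374, rows 262–314, and the right drawer's at column 361, rows 202–257. The jar is at (438,280), the tape at (446,231), the tin at (200,221) and the bottle at (203,282). I'll zoom in and compute positions.

```bash
cat > h.py <<'E'
from bench import *
import cv2,numpy as np
from scipy.spatial.transform import Rotation as R
def dist(c): return np.array([c["k1"],0,0,0,0.])
def cast(n,uv,z):
    c=get_calibration(n); p=cv2.undistortPoints(np.array([[uv]],float),c["intrinsics"],dist(c))[0,0]
    d=R.from_rotvec(c["orientation"]).apply([p[0],p[1],1]); return c["xyz"]+d*(z-c["xyz"][2])/d[2]
def proj(n,P):
    c=get_calibration(n); Ri=R.from_rotvec(c["orientation"]).inv()
    return cv2.projectPoints(np.atleast_2d(P).astype(float),Ri.as_rotvec(),Ri.apply(-c["xyz"]),c["intrinsics"],dist(c))[0][:,0]
E
python3 - <<'E'
from h import *
f=cv2.imread("pics/top0.png")
cv2.imwrite("pics/crop.png",cv2.resize(f[170:340,240:385],None,fx=3.5,fy=3.5,interpolation=cv2.INTER_CUBIC))
for k,uv,z in [("LF a",(375,262),.0635),("LF b",(374.5,314),.0635),("RF a",(361.5,202),.0635),("RF b",(361.5,257),.0635),("rim far",(340,196),.082),("rim near",(339,319),.082),("lid near",(247,331),.254),("lid far",(250,180),.254),("lid front near",(263,331),.254),("tape",(446,231),.048),("jar",(438,280),.05),("tin",(200,221),.095),("cap",(196,283),.135)]:
    print(k,cast("top",uv,z).round(3))
E
```

```text
LF a [ 0.537 -0.086  0.064]
LF b [ 0.434 -0.081  0.064]
RF a [ 0.658 -0.063  0.064]
RF b [ 0.547 -0.059  0.064]
rim far [ 0.669 -0.018  0.082]
rim near [ 0.428 -0.009  0.082]
lid near [0.433 0.144 0.254]
lid far [0.671 0.136 0.254]
lid front near [0.432 0.119 0.254]
tape [ 0.596 -0.236  0.048]
jar [ 0.497 -0.214  0.05 ]
tin [0.624 0.254 0.095]
cap [0.506 0.253 0.135]
```

View pics/crop.png

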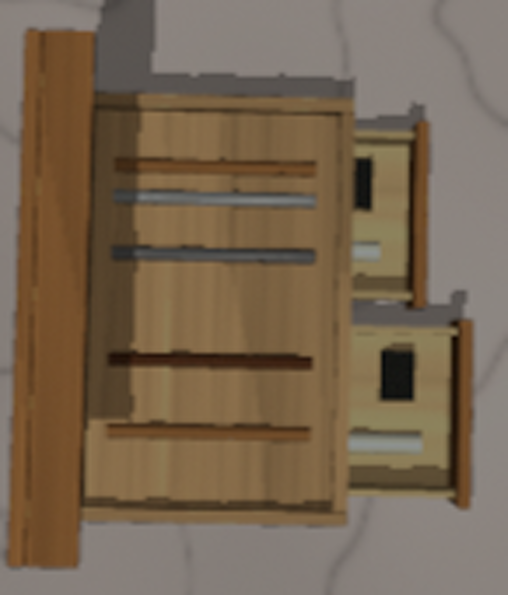

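The crop shows the box turned about 88°, with the left drawer about 72 mm out, the right about 45 mm out and the lid near upright. The rim's measured width is 241 mm, as given. I'll close the fingers and move above the gap between the left drawer and the jar.

jog_arm --plan '[[[1, 2, 0], -0.05], [[2, 4, 0], -0.1], [[2, 4, 0], -0.1], [[2.5, 4.6, 0], -0.1], [[2.5, 4.6, 0], -0.03], [[2.5, 4.6, 0], 0], [[2.5, 4.6, 0], 0], [[2.5, 4.6, 0], 0], [[2.5, 4.6, 0], 0], [[2.5, 4.6, 0], 0], [[1.5, 4.6, 0], 0], [[1, 3.0, 0], 0]]' --hand 0 --grip_force 20

```text
clock: 1.3
tcp_pos: [0.4762, -0.146, 0.3038]
orientation: [-3.14, 0.037, -0.0]
contact_force: [0.1, -0.4, 0.2]
grip_width: -0.0002
```

jog_arm --plan '[[[0, 0, 0], 0], [[0, 0, 0], 0]]'

```text
clock: 1.5
tcp_pos: [0.4753, -0.1495, 0.3036]
orientation: [3.141, -0.04, -0.001]
contact_force: [0.4, -0.3, -0.5]
grip_width: 0.0001
```

jog_arm --plan '[[[1, 1.5, 0], 0], [[0, 0, -3], 0], [[0, 0, -4], 0], [[0, 0, -4], 0], [[0, 0, -4], 0], [[0, 0, -3], 0], [[0, 0, -1], 0], [[0, 0, 0], 0]]'

```text
clock: 2.3
tcp_pos: [0.4843, -0.136, 0.1129]
orientation: [3.141, -0.046, -0.005]
contact_force: [-0.2, -1.5, 0.9]
grip_width: -0.0003
```

Run:
```python
from h import *
f=grab_frame("scene"); cv2.imwrite("pics/s1.png",f[:,:,::-1])
print(get_obs()["tcp_pos"],get_obs()["contact_force"])
```

```text
[ 0.48531719 -0.13592454  0.11416185] [-0.1230874   0.18835412  0.7287653 ]
```

View pics/s1.png

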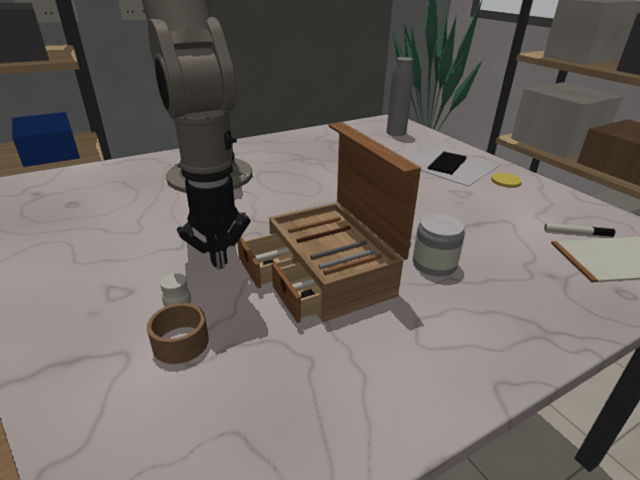

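The fingertips (222,262) are just in front of the left drawer and clear of the jar, and the knuckles bulge along the jaw axis. I'll turn 90° so that bulge lies along the box front, then push the left drawer.

jog_arm --plan '[[[0, 0, 0], 0.14], [[0, 0, 0], 0.14], [[0, 0, 0], 0.14], [[0, 0, 0], 0.14], [[0, 0, 0], 0.14], [[0, 0, 0], 0.14], [[0, 0, 0], 0.14], [[0, 0, 0], 0.14], [[0, 0, 0], 0.14], [[0, 0, 0], 0.14], [[0, 0, 0], 0.14], [[0, 0, 0], 0]]'

```text
clock: 3.55
tcp_pos: [0.4863, -0.1361, 0.1157]
orientation: [2.283, 2.153, 0.001]
contact_force: [0.5, -0.1, -0.6]
grip_width: 0.0001
```

jog_arm --plan '[[[0, 1, 0], 0], [[0, 1, 0], 0], [[0, 1, 0], 0], [[0, 1, 0], 0], [[0, 1, 0], 0], [[0, 1, 0], 0], [[0, 1, 0], 0], [[0, 1, 0], 0], [[0, 1, 0], 0], [[0, 0.6, 0], 0], [[0, 0.4, 0], 0], [[0, 0, 0], 0]]'

```text
clock: 4.75
tcp_pos: [0.4851, -0.0341, 0.1138]
orientation: [-2.283, -2.157, 0.0]
contact_force: [-0.6, 0.7, 0.0]
grip_width: -0.0004
```

jog_arm --plan '[[[0, 0.2, 0], 0], [[0, 0.2, 0], 0], [[0, 0.2, 0], 0], [[0, 0.2, 0], 0], [[0, 0, 0], 0]]'

```text
clock: 5.25
tcp_pos: [0.4852, -0.0283, 0.1138]
orientation: [2.286, 2.154, -0.003]
contact_force: [0.5, -5.0, -1.1]
grip_width: 0.0001
```

Run:
```python
from h import *
f=grab_frame("scene"); c=f[190:330,220:420,::-1]; cv2.imwrite("pics/s2.png",cv2.resize(c,None,fx=4,fy=4,interpolation=cv2.INTER_CUBIC))
print(get_obs()["tcp_pos"],get_obs()["contact_force"])
```

```text
[ 0.48517399 -0.02829506  0.11375839] [ 0.64016975 -5.058652   -0.79059224]
```

View pics/s2.png

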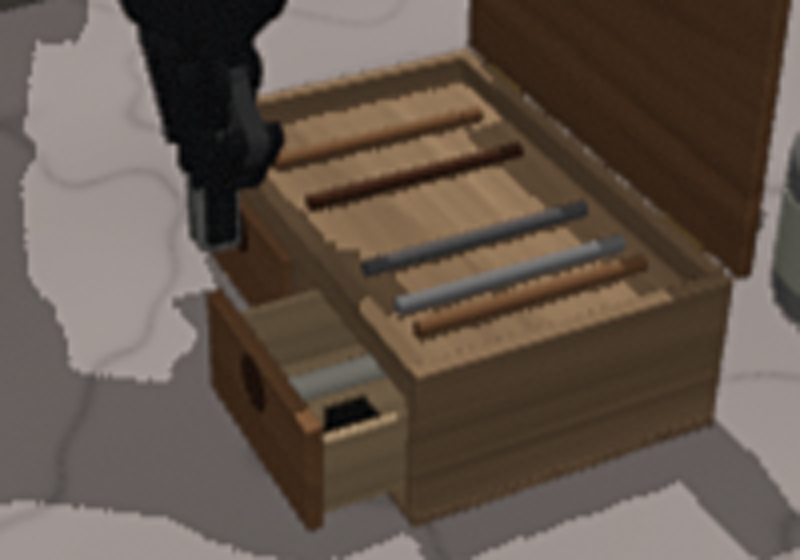

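The left drawer looks home: its front is flush beside the fingertip at crop (225,240), and the force has risen to 5 N, above the 1.5 N of friction. I'll add a small nudge, then back off and go over to the right drawer.

jog_arm --plan '[[[0, 0.2, 0], 0], [[0, 0, 0], 0]]'

```text
clock: 5.5
tcp_pos: [0.4851, -0.0281, 0.1138]
orientation: [2.286, 2.151, -0.006]
contact_force: [0.7, -10.5, 1.2]
grip_width: 0.0001
```

jog_arm --plan '[[[0, -1, 0], 0], [[0, -2, 0], 0], [[0, -2, 0], 0], [[0, -2, 0], 0], [[0, -1.5, 0], 0], [[2, 0, 0], 0], [[3, 0, 0], 0], [[3, 0, 0], 0], [[3, 0, 0], 0], [[0.8, 0, 0], 0], [[0, 0, 0], 0]]'

```text
clock: 6.6
tcp_pos: [0.6042, -0.1094, 0.1137]
orientation: [-2.284, -2.156, -0.002]
contact_force: [-1.5, -0.3, -0.3]
grip_width: 0.0
```

jog_arm --plan '[[[0, 1, 0], 0], [[0, 1, 0], 0], [[0, 1, 0], 0], [[0, 1, 0], 0], [[0, 1, 0], 0], [[0, 1, 0], 0], [[0, 0.6, 0], 0], [[0, 0.4, 0], 0], [[0, 0.2, 0], 0], [[0, 0.2, 0], 0], [[0, 0, 0], 0]]'

```text
clock: 7.7
tcp_pos: [0.6033, -0.0358, 0.1139]
orientation: [-2.285, -2.156, -0.0]
contact_force: [0.3, 0.4, 0.6]
grip_width: -0.0002
```

jog_arm --plan '[[[0, 0.2, 0], 0], [[0, 0.2, 0], 0], [[0, 0.1, 0], 0], [[0, 0, 0], 0]]'

```text
clock: 8.1
tcp_pos: [0.6032, -0.034, 0.1138]
orientation: [2.286, 2.152, -0.005]
contact_force: [1.5, -8.2, 1.6]
grip_width: -0.0003
```

The right drawer stopped solidly too: 8 N at y=-0.034, as the yaw predicts. I'll back off, rise and verify.

jog_arm --plan '[[[0, -1, 0], 0], [[0, -2, 0], 0], [[0, -2, 0], 0], [[0, -1, 3], 0], [[0, 0, 4], 0], [[0, 0, 4], 0], [[0, 0, 4], 0], [[0, 0, 4], 0], [[0, 0, 4], 0], [[0, 0, 3], 0], [[0, 0, 1], 0], [[0, 0, 0], 0]]'

```text
clock: 9.3
tcp_pos: [0.6037, -0.0906, 0.385]
orientation: [2.284, 2.155, 0.003]
contact_force: [-0.8, 0.7, 0.7]
grip_width: -0.0003
```

Run:
```python
from h import *
f=grab_frame("scene"); t=grab_frame("top")
a=cv2.resize(f[110:330,220:440,::-1],(400,400),interpolation=cv2.INTER_CUBIC); b=cv2.resize(t[160:345,235:420,::-1],(400,400),interpolation=cv2.INTER_CUBIC)
cv2.imwrite("pics/s3.png",np.hstack([a,b]))
cv2.imwrite("pics/t3full.png",t[:,:,::-1]);cv2.imwrite("pics/s3full.png",f[:,:,::-1])
print(get_obs()["tcp_pos"],get_obs()["contact_force"])
```

```text
[ 0.60271404 -0.09098732  0.3822092 ] [ 0.77608197 -0.13418173 -0.0164371 ]
```

View pics/s3.png

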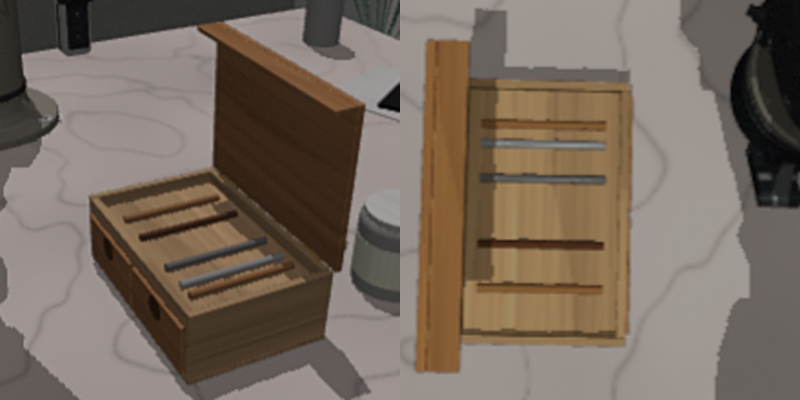

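Both drawers are flush: the scene half shows one flat front from (95,200) to (190,380), and the top half shows nothing protruding past the rim. The lid stands near upright. I'll go over its top and come down behind it.

jog_arm --plan '[[[-1, 2, 0], 0], [[-1, 4, 0], 0], [[-1, 4, 0], 0], [[-1, 4, 0], 0], [[-1.3, 4, 0], 0], [[0, 4, 0], 0], [[0, 4, 0], 0], [[0, 2, 0], 0], [[0, 1, 0], 0], [[0, 0, 0], 0]]'

```text
clock: 10.4
tcp_pos: [0.5493, 0.2004, 0.3827]
orientation: [-2.281, -2.158, 0.002]
contact_force: [-0.5, -0.6, -0.5]
grip_width: -0.0002
```

jog_arm --plan '[[[0, 0, -2], 0], [[0, 0, -3], 0], [[0, 0, -3], 0], [[0, 0, -1], 0], [[0, 0, 0], 0]]'

```text
clock: 10.9
tcp_pos: [0.55, 0.1972, 0.2923]
orientation: [-2.286, -2.153, 0.006]
contact_force: [-0.5, 1.1, 0.1]
grip_width: -0.0002
```

jog_arm --plan '[[[0, -1, 0], 0], [[0, -0.6, 0], 0], [[0, -0.6, 0], 0], [[0, -0.6, 0], 0], [[0, -0.6, 0], 0], [[0, 0, 0], 0]]'

```text
clock: 11.5
tcp_pos: [0.5506, 0.1638, 0.294]
orientation: [2.286, 2.154, -0.0]
contact_force: [0.3, -0.4, 0.3]
grip_width: 0.0
```

jog_arm --plan '[[[0, -1, 0], 0], [[0, -1, -0.2], 0], [[0, -1, -0.3], 0], [[0, -1, -0.3], 0], [[0, -1, -0.4], 0], [[0, -1, -0.4], 0], [[0, -0.7, -0.3], 0], [[0, 0, 0], 0]]'

```text
clock: 12.3
tcp_pos: [0.5501, 0.0958, 0.2739]
orientation: [2.287, 2.153, -0.004]
contact_force: [0.8, -0.8, 0.0]
grip_width: 0.0001
```

Run:
```python
from h import *
f=grab_frame("scene"); cv2.imwrite("pics/s4.png",cv2.resize(f[80:330,180:480,::-1],None,fx=2,fy=2,interpolation=cv2.INTER_CUBIC))
print(get_obs()["tcp_pos"],get_obs()["contact_force"])
```

```text
[0.55007099 0.096522   0.27404586] [ 1.30417888  0.79823262 -0.86866157]
```

View pics/s4.png

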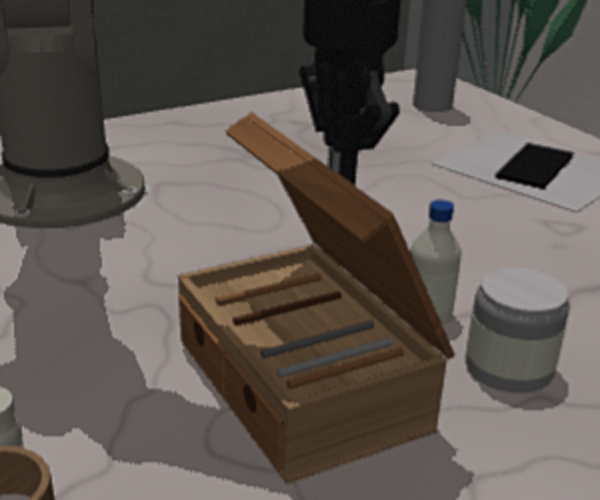

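The lid is leaning forward at about 60° with the finger behind it, and the bottle and tin haven't moved. I'll continue along the arc.

jog_arm --plan '[[[0, -0.9, -0.5], 0], [[0, -0.9, -0.7], 0], [[0, -0.9, -0.8], 0], [[0, -0.8, -0.8], 0], [[0, -0.8, -0.9], 0], [[0, -0.8, -0.9], 0], [[0, 0, 0], 0]]'

```text
clock: 13.05
tcp_pos: [0.5496, 0.0452, 0.2269]
orientation: [-2.286, -2.153, 0.004]
contact_force: [0.2, 0.6, -0.2]
grip_width: -0.0004
```

jog_arm --plan '[[[0, -0.5, -0.8], 0], [[0, -0.4, -0.8], 0], [[0, -0.4, -0.8], 0], [[0, -0.2, -0.7], 0], [[0, 0, 0], 0]]'

```text
clock: 13.55
tcp_pos: [0.55, 0.0315, 0.1966]
orientation: [-2.285, -2.155, 0.002]
contact_force: [-0.1, 0.9, 0.2]
grip_width: -0.0002
```

jog_arm --plan '[[[0, -0.2, -0.6], 0], [[0, -0.2, -0.6], 0], [[0, -0.1, -0.5], 0], [[0, 0, 0], 0]]'

```text
clock: 13.95
tcp_pos: [0.5502, 0.027, 0.1802]
orientation: [-2.284, -2.156, 0.001]
contact_force: [0.4, -0.6, -0.4]
grip_width: -0.0001
```

jog_arm --plan '[[[0, 0, -0.4], 0], [[0, 0, -0.4], 0], [[0, 0, -0.3], 0], [[0, 0, 0], 0]]'

```text
clock: 14.35
tcp_pos: [0.5503, 0.027, 0.1695]
orientation: [-2.285, -2.156, 0.0]
contact_force: [-0.2, 0.1, 0.5]
grip_width: 0.0
```

jog_arm --plan '[[[0, 0, -0.3], 0], [[0, 0, -0.3], 0], [[0, 0, -0.2], 0], [[0, 0, 0], 0]]'

```text
clock: 14.75
tcp_pos: [0.5505, 0.0268, 0.1626]
orientation: [2.285, 2.155, -0.001]
contact_force: [-3.4, -3.4, 11.5]
grip_width: -0.0001
```

jog_arm --plan '[[[0, 0, -0.1], 0], [[0, 0, 0], 0]]'

```text
clock: 14.95
tcp_pos: [0.5505, 0.0269, 0.1625]
orientation: [2.284, 2.155, -0.002]
contact_force: [-6.5, -3.9, 20.1]
grip_width: -0.0
```

jog_arm --plan '[[[0, 0, 1], 0], [[0, 0, 3], 0], [[0, 0, 4], 0], [[0, 0, 4], 0], [[0, 4, 3], 0], [[0, 4, 0], 0], [[0, 4, 0], 0], [[0, 4, 0], 0], [[0, 4, 0], 0], [[0, 2, 0], 0], [[0, 0, 0], 0]]'

```text
clock: 16.05
tcp_pos: [0.5487, 0.2518, 0.311]
orientation: [-2.276, -2.162, -0.003]
contact_force: [0.0, 0.8, -0.7]
grip_width: 0.0001
```

Run:
```python
from h import *
f=grab_frame("scene"); t=grab_frame("top")
cv2.imwrite("pics/s5.png",np.hstack([cv2.resize(f[160:370,130:480,::-1],(480,288),interpolation=cv2.INTER_CUBIC),t[130:418,170:490,::-1]]))
print(get_obs()["tcp_pos"],get_obs()["contact_force"])
for z,s in((.09,0),):
  b=np.array([.551,.0665]); u=np.array([np.cos(np.radians(87.5)),np.sin(np.radians(87.5))]); v=np.array([-u[1],u[0]])
  P=[[*(b+x*u+y*v),.09] for x in(-.092,.08) for y in(-.122,.122)]
  print("expected shut-lid corners top",proj("top",P).round(0).tolist(),"scene",proj("scene",P).round(0).tolist())
```

```text
[0.55004243 0.24733411 0.31051707] [-0.12479565  0.02281498  0.1739337 ]
expected shut-lid corners top [[347.0, 195.0], [345.0, 321.0], [259.0, 193.0], [255.0, 319.0]] scene [[320.0, 283.0], [263.0, 214.0], [408.0, 256.0], [339.0, 197.0]]
```

View pics/s5.png

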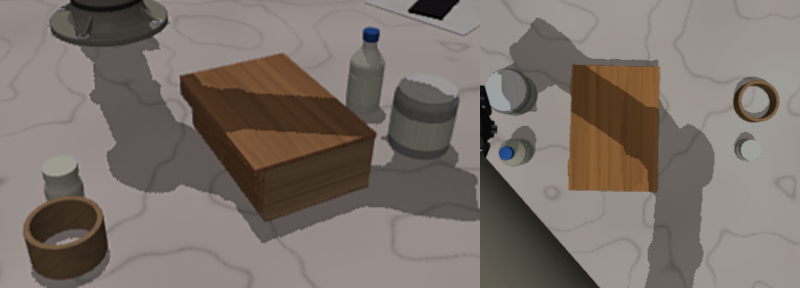

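The lid is shut: its measured corners, scene (318,284) and (263,217), lie within 3 px of the predicted (320,283) and (263,214). All four bystanders are standing in place.

```bash
python3 -c "
from bench import *
print(hand_in())"
```

```text
the job is handed in; nothing more can be done
None
```

The craft box is closed and handed in at about 16 s on the robot's clock. I pushed both drawers home first, then swung the lid over from behind and pressed it shut.

- **Drawers:** both stopped hard, the left at about 10 N and the right at about 8 N. That is well above the 1.5 N of sliding friction. A picture taken before I touched the lid showed both fronts flush.
- **Lid:** it stopped with the fingertips at 0.0895 m, against the expected 0.090 m for a shut lid. The last press was 20 N, mostly downward. Afterwards the lid corners I checked in the scene camera were within 3 px of where a shut lid should be.
- **Box:** those same matches show it did not slide noticeably.
- **Bystanders:** the glue bottle, tape roll, paint jar and tin were all standing in place in the final picture. I checked this by eye and did not re-measure them.

No check failed or disagreed. At hand-in the arm was clear above the bottle with about zero contact force.

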